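# Take the reverse-threaded wing nut off the day-room fan

## Task

The small fan lies on its back for cleaning. Unscrew the wing nut at the middle of its blades: it has a left-hand thread, so it comes loose by turning clockwise seen from above; after about a quarter turn it lifts straight off (never force it the other way). Stand the nut upright on its base in the white tray, setting it down rather than dropping it, and leave the kitchen timer where it is.

Things in the scene. Friction and masses are not known exactly. Their poses are not given: they have to be found in the camera images.
- nut_wing (a point): Grey wing nut on the fan's hub, loose, 60 g, 56 mm tall. Wing: 34 mm long (x), 14 mm thick (y), 50 mm tall; pinch it across the 14 mm here. Under it a 6 mm base: disc of 36 mm diameter with two lugs to 30 mm from the axis along +x and -x. Point: on the axis, 40 mm above the underside, 16 mm below the top; z up. Turns easily; free once 60 to 100 degrees clockwise (seen from above) of its start.
- fan_hub (a point): Centre of the fan's hub face, 95 mm above the table; z up; fixed, as are blades (below the face) and guard (radius 120 mm). Two jaws on +x and -x, 20 to 38 mm from the axis, 14 mm high, hold the nut's lugs down and stop anticlockwise turns: a left-hand quick thread. Keep fingertips above the jaws. Neck and clip reach 165 mm along -x, up to 50 mm above the table.
- tray_in (a point): Centre of the inner floor of the open white tray, fixed to the table. Outside 220 mm (x) by 170 mm (y) by 35 mm high, walls and floor 5 mm thick; z up.
- timer: Round white kitchen timer standing loose on the table, 80 mm across, 53 mm high, with a grey bar knob on top. Origin at the centre of its underside, z up. Not to be moved.
Things that resemble listed ones, but are neither listed nor needed, are in the scene too. What is shaped like the part that bears nut_wing but blue or purple is not meant.

How it is judged:
By the outcome, as a careful person would: the job done as asked, in the order asked, and still so for the second after the job is handed in, with the robot touching nothing.
It also fails if it takes over 43 s, if anything falls off the work surface, if the arm or the gripper's body presses on something with over 40 N, if the wrist force passes 120 N, or if a joint passes its speed limit or range.

## Robot

A 6-joint arm with a two-finger parallel gripper is mounted at the origin on the work surface. World frame = base frame: x ahead of the robot, y to its left, z up, the work surface at z = 0. Lengths are in m, angles in rad, forces in N, time in s.
With the tool pointing down it reaches from about 0.225 to 0.875 m from the base axis. Payload 3.4 kg.
Tool frame: the origin (TCP) lies midway between the tips of the shut fingers; the grasp point (between the pads) lies 19 mm behind it (pinch_z is the distance from the TCP to the grasp point, in m); z points along the fingers, y is the line along which they close (so a half turn about z gives the same grasp; the last joint's range is limited). The gripper opens to 85 mm and grips with 20 to 120 N. Pads are 22 mm wide; open, the fingers measure 114 mm over their backs; the gripper's body (76 mm by 85 mm) begins 54 mm behind the grasp point. The pads swing forward as they close: fully open they stand 13 mm farther back than shut.
Start: joints at [1.062, 0.276, 1.505, -0, 1.361, -0.121], TCP at [0.217, 0.532, 0.231] pointing down, gripper open.
Joint ranges: [-2.89, 2.89], [-0.75, 2.08], [0.22, 2.7], [-1.18, 4.32], [0.11, 2.71], [-2.7, 2.7]. Speed limits (rad/s): [2.57, 2.57, 3.14, 3.14, 3.14, 3.14].

## Interface

Orientations are given as a unit quaternion [w, x, y, z].
In Python, from rig import get_state, get_image, sign_off, pinch_z gives the robot as it stands.
- The arm moves only by the tool send_rows, never from a script. Its argument "steps" is one flat list of numbers, 5 for each row, row after row: the gripper's target within -1 to 1 (fully open at 1, half-way at 0, shut at -1), then the shift along the tool's x, y, z in cm, then the turn about the tool's z in degrees. In form: [gripper, x, y, z, roll, gripper, x, y, z, roll, ...]. A call has 1 to 12 rows; each row shifts and turns the commanded pose from where the row before left it, along the tool's axes as they then stand; what a row does not reach is not made up. A row lasts 1/10 s, in which the tool goes at most 50 mm and 8.59 degrees, less where a joint would pass 70% of its speed; a pose out of reach is approached as far as the arm can. A call is refused whole if a number of a shift passes 5 or a number of a turn 8.59, either way. A call with a gripper value outside its range is refused whole. The fingers move at their own pace and stop on an object; "newtons" is the grip in N (left out, the last holds). Time passes only in rows, so rows that do not move let the fingers close. It gives the time, the measured TCP pose, the force, the opening and the grip force at its end, in the units of the state.
- get_state(): the state, without advancing time (a new reading comes with each control period).
- get_image(name): name is "scene" or "top" or "wrist"; returns a dict with "color" (400x640x3 uint8, red, green, blue), "mtx" (3x3 intrinsics, pixels), "T" (4x4, takes a point from camera to world coordinates); the wrist camera has in their place "mount" (4x4, takes a point from camera to tool coordinates, whose origin is the TCP and whose axes are the flange's). Camera axes: x right, y down, z forward; pixel columns grow to the right and rows downward; lengths in m; the calibration is good to about 2 mm. A picture is of the moment at which its call begins: read the wrist's pose just before it. There is no depth.
- sign_off(): hands the job in; it is judged then, once.
The state is a dict: "clock": time; "qpos": joint angles; "qd": joint speeds; "effort": joint torques, N m; "position": TCP position; "ee_rot": TCP orientation; "contact_force": force on the tool from outside, world axes, zero at the start; "moment": the same for the moment, N m; "width": finger opening in m; "gripper_force": force on a finger pad.
Only numpy, scipy, OpenCV 4.12 (cv2) and the standard library are available. Lean on these libraries where they do the work, as an engineer would, in place of code of your own. Each camera call takes 0.05 s, during which the arm holds its last target. There are 200 camera calls.

## Working session

There is one attempt and no reset: what is moved stays moved. The work goes in short steps, Python scripts to look and compute and a tool call to move; the robot and the scene stay as the last step left them, time stands still between calls to the robot, and variables do not carry over. Pictures are saved under pics/ and viewed, at most 10 in all, crops included, and the job is handed in when it is done.

Besides the shell and the picture viewer there is one more tool, called after ">>>" as name(argument=value, ...), one argument or row to a line, values as JSON. send_rows: Moves the arm, as the interface text tells. Its arguments: {"type":"object","properties":{"steps":{"type":"array"},"newtons":{"type":"number"}},"required":["steps"]}

```bash
mkdir -p pics
python3 - <<'E'
from rig import *
import cv2,numpy as np
s=get_state();print(s,pinch_z)
for n in("scene","top"):
    d=get_image(n);cv2.imwrite(f"pics/{n}0.png",d["color"][:,:,::-1]);np.savez(f"{n}0.npz",**{k:d[k] for k in("color","mtx","T")});print(n,d["mtx"],d["T"])
E
```

```text
{'clock': 0.0, 'qpos': array([ 1.06201958e+00,  2.76602222e-01,  1.50613360e+00,  4.04718120e-06,
        1.36069571e+00, -1.20982742e-01]), 'qd': array([ 0.00247547, -0.00147091, -0.00121372,  0.00067301,  0.00096963,
        0.00131035]), 'effort': array([-1.52151744e-03, -4.16769147e+01, -2.45812798e+01, -5.41788165e-05,
        1.05991244e-02, -3.14354895e-05]), 'position': array([0.21717069, 0.53184268, 0.2304354 ]), 'ee_rot': array([-2.86632867e-04,  1.92684659e-01,  9.81260300e-01, -8.73618355e-04]), 'contact_force': array([ 0.19298802,  0.77151684, -0.14704055]), 'moment': array([ 0.00386819,  0.01515823, -0.00525972]), 'gripper_force': 0.0, 'width': 0.08530507823025626} 0.0187
scene [[397.68391422   0.         320.90957888]
 [  0.         397.68391422 198.11522965]
 [  0.           0.           1.        ]] [[-0.68760455  0.55122683 -0.4725981   1.00396716]
 [ 0.72606157  0.51672445 -0.45368539  0.30487169]
 [-0.00588057 -0.65509146 -0.7555267   0.72787822]
 [ 0.          0.          0.          1.        ]]
top [[496.2338568    0.         321.37247499]
 [  0.         496.2338568  198.52009386]
 [  0.           0.           1.        ]] [[ 0.00601295 -0.99329513  0.11544968  0.51970076]
 [-0.99995235 -0.00508463  0.00833369 -0.06447273]
 [-0.00769079 -0.11549429 -0.99327837  1.14349253]
 [ 0.          0.          0.          1.        ]]
```

View pics/top0.png

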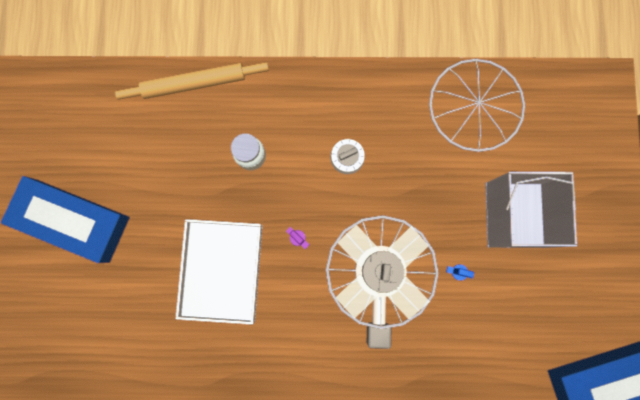

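View pics/scene0.png

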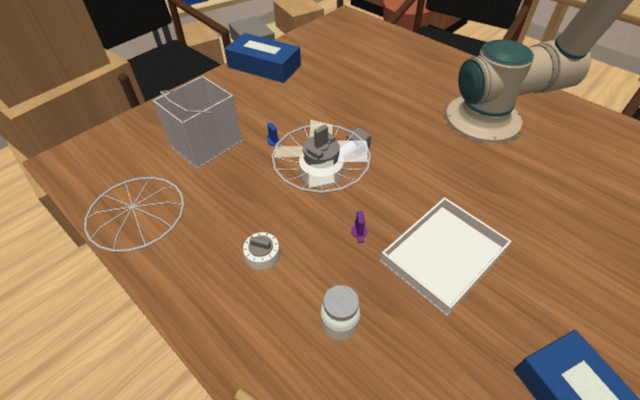

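Top view: fan hub with grey nut at about (384,271), tray centre (219,272), timer (348,155). Wing-nut candidates are grey (384,271), blue (460,272) and purple (298,238). Only the grey one on the fan hub fits, so I'll enlarge it and measure.

```bash
cat > h.py <<'E'
import numpy as np,cv2
def ray(d,u,v):
    r=np.linalg.inv(d["mtx"])@[u,v,1];T=d["T"];return T[:3,3],T[:3,:3]@r
def onz(d,u,v,z):
    o,r=ray(d,u,v);return o+r*(z-o[2])/r[2]
def proj(d,p):
    T=d["T"];c=d["mtx"]@(T[:3,:3].T@(np.array(p)-T[:3,3]));return c[:2]/c[2]
E
python3 - <<'E'
from h import *
t=dict(np.load("top0.npz"));s=dict(np.load("scene0.npz"))
a=cv2.resize(t["color"][235:307,345:417],(576,576),interpolation=cv2.INTER_CUBIC)[:,:,::-1]
cv2.imwrite("pics/ctop.png",a)
b=cv2.resize(s["color"][110:200,265:385],(800,600),interpolation=cv2.INTER_CUBIC)[:,:,::-1]
cv2.imwrite("pics/cscene.png",b)
g=t["color"].astype(int);m=((g.min(2)>200)).astype(np.uint8)
m[:, :170]=0;m[:,270:]=0;m[:210]=0
c=max(cv2.findContours(m,0,2)[0],key=cv2.contourArea);r=cv2.minAreaRect(c);print("tray px",r)
print("tray floor corners",[onz(t,*p,.005).round(3) for p in cv2.boxPoints(r)])
print("tray c",onz(t,*r[0],.02))
print("timer",onz(t,348,155,.045))
for z in(.095,.151):print("nut",z,onz(t,384.5,271,z))
E
```

```text
tray px ((217.82034301757812, 271.2456359863281), (76.71491241455078, 100.5986099243164), 4.573920726776123)
tray floor corners [array([0.379, 0.272, 0.005]), array([0.605, 0.262, 0.005]), array([0.592, 0.086, 0.005]), array([0.367, 0.099, 0.005])]
tray c [0.48474904 0.17641615 0.02      ]
timer [ 0.74629321 -0.11459373  0.045     ]
nut 0.095 [ 0.48976794 -0.18850938  0.095     ]
nut 0.151 [ 0.49136666 -0.18188458  0.151     ]
```

View pics/ctop.png

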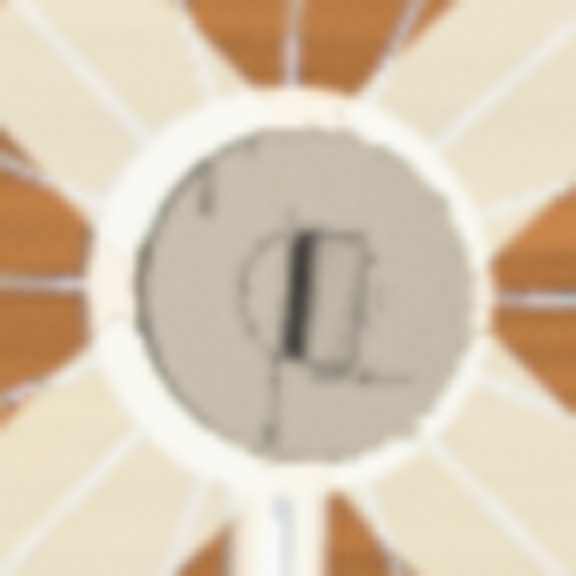

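View pics/cscene.png

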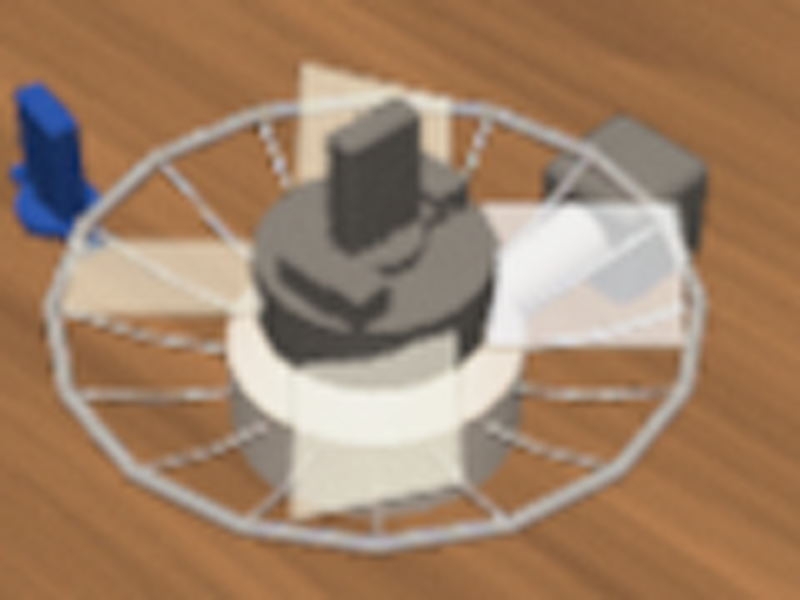

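The crop confirms it: the grey wing on the hub, with its top centre at about (386.4,272.3) in top and (321,129) in scene. The wing runs close to world x, yawed about -6°. The blue and purple nuts lie on the table.

Run:
```python
from h import *
t=dict(np.load("top0.npz"));s=dict(np.load("scene0.npz"))
o1,r1=ray(t,386.4,272.3);o2,r2=ray(s,321.1,128.9)
k=np.linalg.lstsq(np.c_[r1,-r2],o2-o1,rcond=None)[0];print(o1+r1*k[0],o2+r2*k[1])
P=onz(t,386.4,272.3,.151);print(P)
y=np.deg2rad(174);X=np.array([np.cos(y),np.sin(y)]);Y=np.array([np.sin(y),-np.cos(y)])
d=P[:2]-[.2172,.5318];print(d@X*100,d@Y*100)
```

```text
[ 0.4887326  -0.18605797  0.14737894] [ 0.4892586  -0.18667894  0.14743838]
[ 0.48884517 -0.18561598  0.151     ]
-34.51474620414249 -68.50912496805394
```

>>> send_rows(
  steps=[1, 0, 0, 0, -8.1, 1, 0, 0, 0, -8.1],
)

```text
clock: 0.3
position: [0.2173, 0.532, 0.2308]
ee_rot: [-0.0, 0.05, 0.999, -0.001]
contact_force: [0.0, 0.3, 1.2]
width: 0.0853
gripper_force: 0.0
```

>>> send_rows(
  steps=[1, -2, -4, 0, 0, 1, -2, -4, 0, 0, 1, -2, -4, 0, 0, 1, -2, -4, 0, 0, 1, -2, -4, 0, 0, 1, -2, -4, 0, 0, 1, -2, -4, 0, 0, 1, -2, -4, 0, 0, 1, -2, -4, 0, 0, 1, -2, -4, 0, 0, 1, -2, -4, 0, 0, 1, -2, -4, 0, 0],
)

```text
clock: 1.5
position: [0.4058, 0.028, 0.2312]
ee_rot: [0.0, 0.053, 0.999, 0.0]
contact_force: [0.7, 1.1, -0.5]
width: 0.0851
gripper_force: 0.0
```

>>> send_rows(
  steps=[1, -2, -4, 0, 0, 1, -2, -4, 0, 0, 1, -2, -4, 0, 0, 1, -2, -4, 0, 0, 1, -2, -4, 0, 0, 1, 0, 0, 0, 0, 1, 0, 0, 0, 0],
)

```text
clock: 2.2
position: [0.4839, -0.18, 0.2304]
ee_rot: [-0.001, 0.053, 0.999, 0.001]
contact_force: [-0.3, 0.5, -0.2]
width: 0.0853
gripper_force: 0.0
```

Run:
```python
from rig import *
from h import *
s=get_state();print(s["clock"],s["qpos"].round(3),s["position"].round(4),s["ee_rot"].round(4))
d=get_image("wrist");cv2.imwrite("pics/w1.png",d["color"][:,:,::-1])
print(d["mount"].round(4),d["mtx"][0,0])
np.savez("w1.npz",color=d["color"],mtx=d["mtx"],mount=d["mount"],pos=s["position"],q=s["ee_rot"])
```

```text
2.2 [-4.910e-01  1.890e-01  1.626e+00  1.000e-03  1.329e+00 -1.955e+00] [ 0.4839 -0.18    0.2304] [-1.000e-03  5.350e-02  9.986e-01  8.000e-04]
[[-4.000e-04 -9.614e-01 -2.753e-01  7.010e-02]
 [ 1.000e+00 -3.000e-04 -5.000e-04 -4.000e-04]
 [ 4.000e-04 -2.753e-01  9.614e-01 -1.420e-01]
 [ 0.000e+00  0.000e+00  0.000e+00  1.000e+00]] 297.49583610290813
```

View pics/w1.png

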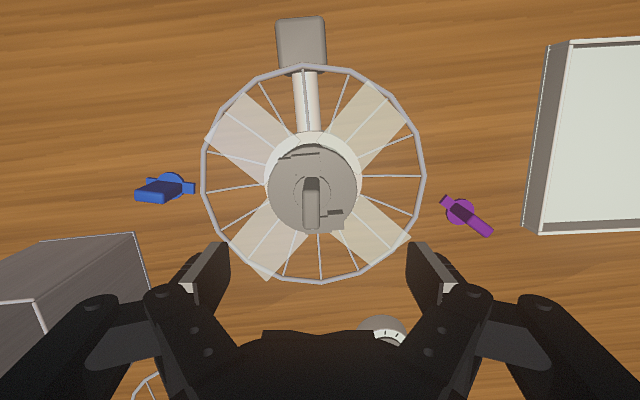

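Wrist view: the wing at about (311,200) is nearly parallel to tool x, and the fingers straddle it. I'll enlarge it for centre and yaw.

Run:
```python
from h import *
d=np.load("w1.npz")
cv2.imwrite("pics/w1c.png",cv2.resize(d["color"][140:240,260:360],(600,600),interpolation=cv2.INTER_CUBIC)[:,:,::-1])
```

```text
(no output)
```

View pics/w1c.png

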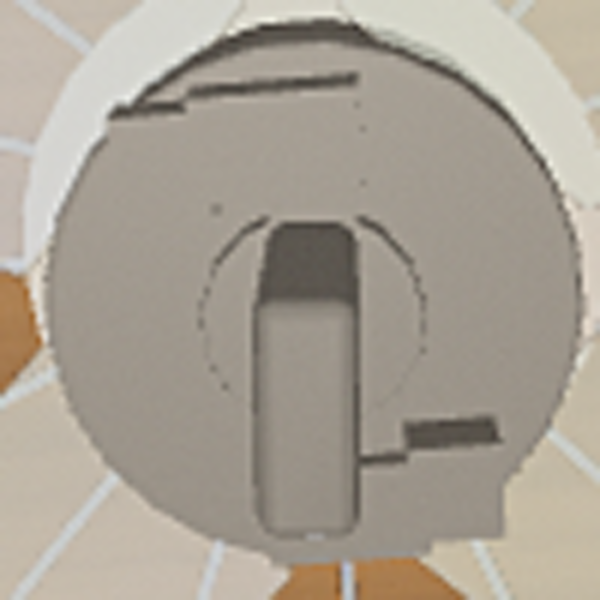

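```bash
cat >> h.py <<'E'
from scipy.spatial.transform import Rotation as R
def wcam(d):
    T=np.eye(4);T[:3,:3]=R.from_quat(np.roll(d["q"],-1)).as_matrix();T[:3,3]=d["pos"]
    return dict(mtx=d["mtx"],T=T@d["mount"]),T
E
python3 - <<'E'
from h import *
d=dict(np.load("w1.npz"));c,T=wcam(d)
f=lambda u,v:onz(c,(u+.5)/6-.5+260,(v+.5)/6-.5+140,.151)
p=f(309,416.5);print(p,(T[:3,:3].T@(p-T[:3,3]))*100)
print(f(309,298),f(309,535),np.linalg.norm(f(309,298)-f(309,535)),np.linalg.norm(f(262,416)-f(357,416)))
a=f(262,300)-f(262,525);print(np.rad2deg(np.arctan2(a[1],a[0])))
E
```

```text
[ 0.48911268 -0.18618734  0.151     ] [-0.60169262 -0.57014321  7.93582416]
[ 0.47314855 -0.18436852  0.151     ] [ 0.5057001  -0.18807718  0.151     ] 0.03276213868124156 0.01243799013467954
173.08794745375317
```

Top and wrist views agree on (0.489, -0.186), and the sizes fit. I'll centre on it and descend to TCP z ≈ 0.117.

>>> send_rows(
  steps=[1, -0.6, -0.55, 0, -0.8, 1, 0, 0, 3, 0, 1, 0, 0, 3, 0, 1, 0, 0, 3, 0, 1, 0, 0, 2.3, 0, 1, 0, 0, 0, 0],
)

```text
clock: 2.85
position: [0.4874, -0.1834, 0.1156]
ee_rot: [-0.003, 0.044, 0.999, 0.002]
contact_force: [0.3, 0.4, 0.4]
width: 0.0851
gripper_force: 0.0
```

>>> send_rows(
  steps=[-1, 0, 0, 0, 0, -1, 0, 0, 0, 0, -1, 0, 0, 0, 0, -1, 0, 0, 0, 0, -1, 0, 0, 0, 0, -1, 0, 0, 0, 0, -1, 0, 0, 0, 0, -1, 0, 0, 0, 0, -1, 0, 0, 0, 0, -1, 0, 0, 0, 0],
  newtons=35,
)

```text
clock: 3.85
position: [0.4901, -0.1859, 0.119]
ee_rot: [0.001, 0.046, 0.999, -0.0]
contact_force: [-0.6, 0.1, 6.5]
width: 0.0136
gripper_force: 35.6
```

Gripped at 13.6 mm. Now turn clockwise (positive about the downward tool z).

>>> send_rows(
  steps=[-1, 0, 0, -0.1, 4, -1, 0, 0, 0, 8, -1, 0, 0, 0, 8, -1, 0, 0, 0, 8, -1, 0, 0, 0, 8, -1, 0, 0, 0, 8],
)

```text
clock: 4.45
position: [0.4898, -0.1855, 0.1191]
ee_rot: [0.0, 0.419, 0.908, 0.0]
contact_force: [-0.1, -0.2, 0.1]
width: 0.0136
gripper_force: 34.8
```

>>> send_rows(
  steps=[-1, 0, 0, 0, 8, -1, 0, 0, 0, 8, -1, 0, 0, 0, 8, -1, 0, 0, 0, 8, -1, 0, 0, 0, 8, -1, 0, 0, 0, 8, -1, 0, 0, 0, 5, -1, 0, 0, 0, 0, -1, 0, 0, 0, 0],
)

```text
clock: 5.35
position: [0.4896, -0.1857, 0.1191]
ee_rot: [-0.0, 0.778, 0.629, -0.0]
contact_force: [0.4, -0.1, -0.9]
width: 0.0134
gripper_force: 34.8
```

Run:
```python
from rig import *
from h import *
s=get_state();print(s)
d=get_image("wrist");t=get_image("top")["color"]
a=np.vstack([cv2.resize(d["color"],(480,300)),cv2.resize(t[225:310,312:448],(480,300),interpolation=cv2.INTER_CUBIC)])
cv2.imwrite("pics/w2.png",a[:,:,::-1])
```

```text
{'clock': 5.35, 'qpos': array([-4.95459532e-01,  2.89664670e-01,  1.78641753e+00, -4.44518382e-05,
        1.06579755e+00, -2.84074358e-01]), 'qd': array([ 0.00152629,  0.00037388,  0.0005902 ,  0.00159077, -0.00145403,
        0.00281781]), 'effort': array([ 8.56170757e-02, -3.88148010e+01, -2.07469350e+01,  5.63280727e-02,
        1.23310718e-01,  2.52117956e-02]), 'position': array([ 0.48957696, -0.18570801,  0.11907769]), 'ee_rot': array([-1.24963885e-04,  7.77751048e-01,  6.28572420e-01, -7.32697844e-05]), 'contact_force': array([ 0.40963246, -0.06847939, -0.88411562]), 'moment': array([-0.09987568, -0.0277437 ,  0.01051302]), 'gripper_force': 34.75123107433319, 'width': 0.013418068278726285}
```

View pics/w2.png

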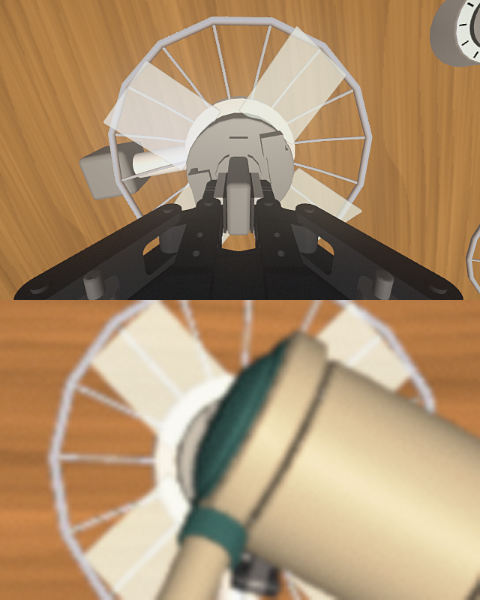

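The nut followed the tool about 97°. I'll turn a little further to pass 100°, then lift gently while watching the force.

>>> send_rows(
  steps=[-1, 0, 0, 0, 6, -1, 0, 0, 0, 0, -1, 0, 0, -0.3, 0, -1, 0, 0, -0.3, 0],
)

```text
clock: 5.85
position: [0.4895, -0.1855, 0.1253]
ee_rot: [-0.0, 0.81, 0.587, -0.0]
contact_force: [-0.3, -0.1, -1.0]
width: 0.013
gripper_force: 34.6
```

It lifted freely, with only the nut's weight on the wrist. Raise and carry to the tray.

>>> send_rows(
  steps=[-1, 0, 0, -1, 0, -1, 0, 0, -3, 0, -1, 0, 0, -3, 0, -1, 0, 0, -2, 0, -1, 0, 0, 0, 0],
)

```text
clock: 6.35
position: [0.4917, -0.1867, 0.2191]
ee_rot: [0.004, 0.81, 0.587, 0.002]
contact_force: [0.6, -0.2, -1.0]
width: 0.0134
gripper_force: 34.7
```

>>> send_rows(
  steps=[-1, 2, -0.7, 0, 0, -1, 3, -1, 0, 0, -1, 3, -1, 0, 0, -1, 3, -1, 0, 0, -1, 3, -1, 0, 0, -1, 3, -1, 0, 0, -1, 3, -1, 0, 0, -1, 3, -1, 0, 0, -1, 3, -1, 0, 0, -1, 3, -1, 0, 0, -1, 3, -1, 0, 0, -1, 2.3, -1, 0, 0],
)

```text
clock: 7.55
position: [0.4851, 0.1783, 0.2142]
ee_rot: [-0.001, 0.81, 0.587, -0.001]
contact_force: [0.1, 0.3, -0.8]
width: 0.0137
gripper_force: 34.7
```

>>> send_rows(
  steps=[-1, 0, 0, 0, 0, -1, 0, 0, 0, 0, -1, 0, 0, 0, 0],
)

```text
clock: 7.85
position: [0.4855, 0.1758, 0.2148]
ee_rot: [0.0, 0.81, 0.586, -0.001]
contact_force: [-0.4, -0.4, -0.0]
width: 0.0134
gripper_force: 34.6
```

Run:
```python
from rig import *
from h import *
s=get_state();print(s["position"],s["ee_rot"])
w=get_image("wrist")["color"];t=get_image("top")["color"];c=get_image("scene")["color"]
a=np.vstack([cv2.resize(w,(400,250)),cv2.resize(c[150:320,360:530],(400,340),interpolation=cv2.INTER_CUBIC)])
b=np.vstack([cv2.resize(w[100:300,220:420],(400,340)),cv2.resize(t[140:340,150:450],(400,250))])
cv2.imwrite("pics/w3.png",np.hstack([a,b])[:,:,::-1])
```

```text
[0.48547385 0.17581601 0.21477341] [ 7.78861266e-05  8.10225526e-01  5.86117892e-01 -6.38507845e-04]
```

View pics/w3.png

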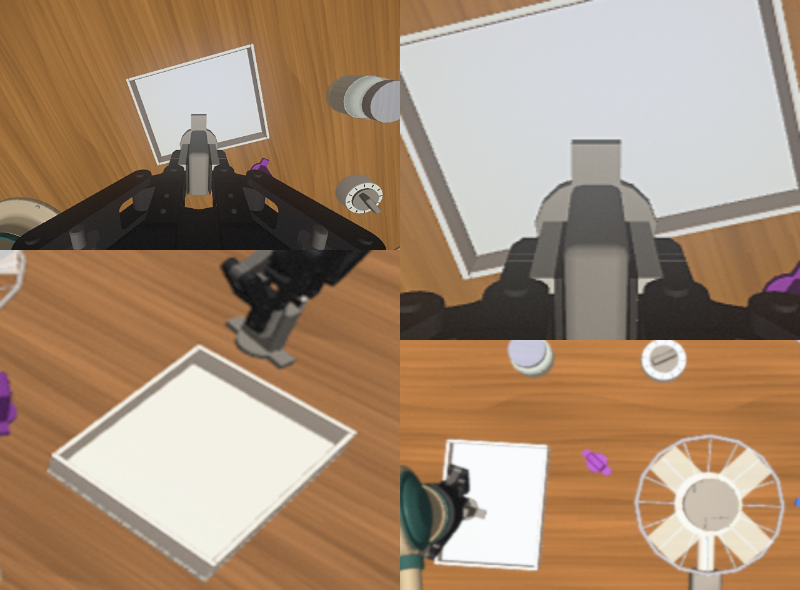

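The nut is held upright over the tray and the hub is bare. TCP sits 24 mm above the nut's underside, so touchdown should come at about z = 0.029.

>>> send_rows(
  steps=[-1, 0, 0, 3, 0, -1, 0, 0, 4, 0, -1, 0, 0, 4, 0, -1, 0, 0, 4, 0, -1, 0, 0, 2, 0, -1, 0, 0, 0.7, 0, -1, 0, 0, 0, 0, -1, 0, 0, 0, 0],
)

```text
clock: 8.8
position: [0.4871, 0.1767, 0.0394]
ee_rot: [0.0, 0.81, 0.586, 0.001]
contact_force: [0.6, 0.4, 0.0]
width: 0.0136
gripper_force: 34.6
```

>>> send_rows(
  steps=[-1, 0, 0, 0.3, 0, -1, 0, 0, 0.3, 0, -1, 0, 0, 0.1, 0, -1, 0, 0, 0, 0, -1, 0, 0, 0, 0],
)

```text
clock: 9.3
position: [0.4858, 0.1768, 0.0315]
ee_rot: [0.0, 0.81, 0.586, 0.0]
contact_force: [-0.1, 0.1, -1.0]
width: 0.0132
gripper_force: 34.6
```

>>> send_rows(
  steps=[-1, 0, 0, 0.1, 0, -1, 0, 0, 0.1, 0, -1, 0, 0, 0, 0],
)

```text
clock: 9.6
position: [0.4857, 0.1767, 0.0292]
ee_rot: [-0.0, 0.81, 0.586, -0.0]
contact_force: [1.2, -0.0, 0.3]
width: 0.0133
gripper_force: 34.6
```

>>> send_rows(
  steps=[-1, 0, 0, 0.1, 0, -1, 0, 0, 0, 0, -1, 0, 0, 0, 0],
)

```text
clock: 9.9
position: [0.4857, 0.1768, 0.0291]
ee_rot: [0.0, 0.81, 0.586, 0.0]
contact_force: [-2.1, -0.1, 5.7]
width: 0.0134
gripper_force: 35.5
```

Contact at z = 0.029 with 5.7 N. I'll open gently, then retreat.

>>> send_rows(
  steps=[-0.5, 0, 0, 0, 0, -0.4, 0, 0, 0, 0, -0.2, 0, 0, 0, 0, 0, 0, 0, 0, 0, 0.4, 0, 0, 0, 0, 1, 0, 0, 0, 0, 1, 0, 0, 0, 0, 1, 0, 0, 0, 0, 1, 0, 0, 0, 0],
)

```text
clock: 10.8
position: [0.4858, 0.1767, 0.0283]
ee_rot: [-0.0, 0.81, 0.586, 0.0]
contact_force: [0.3, 0.7, -1.0]
width: 0.0857
gripper_force: 0.0
```

>>> send_rows(
  steps=[1, 0, 0, -1, 0, 1, 0, 0, -2, 0, 1, 0, 0, -4, 0, 1, 0, 0, -4, 0, 1, 0, 0, -4, 0, 1, 0, 0, -4, 0, 1, 0, 0, 0, 0, 1, 0, 0, 0, 0],
)

```text
clock: 11.6
position: [0.4861, 0.1768, 0.2198]
ee_rot: [0.001, 0.81, 0.586, 0.001]
contact_force: [0.2, -0.4, 0.0]
width: 0.0853
gripper_force: 0.0
```

Run:
```python
from rig import *
from h import *
s=get_state();print(s["position"],s["width"])
w=get_image("wrist")["color"];t=get_image("top")["color"];c=get_image("scene")["color"]
a=np.vstack([cv2.resize(w,(400,250)),cv2.resize(c[180:320,370:530],(400,350),interpolation=cv2.INTER_CUBIC)])
b=np.vstack([cv2.resize(w[60:260,220:420],(400,350)),cv2.resize(t[140:340,150:450],(400,250))])
cv2.imwrite("pics/w4.png",np.hstack([a,b])[:,:,::-1])
```

```text
[0.48608152 0.17679988 0.2198478 ] 0.08531310438098125
```

View pics/w4.png

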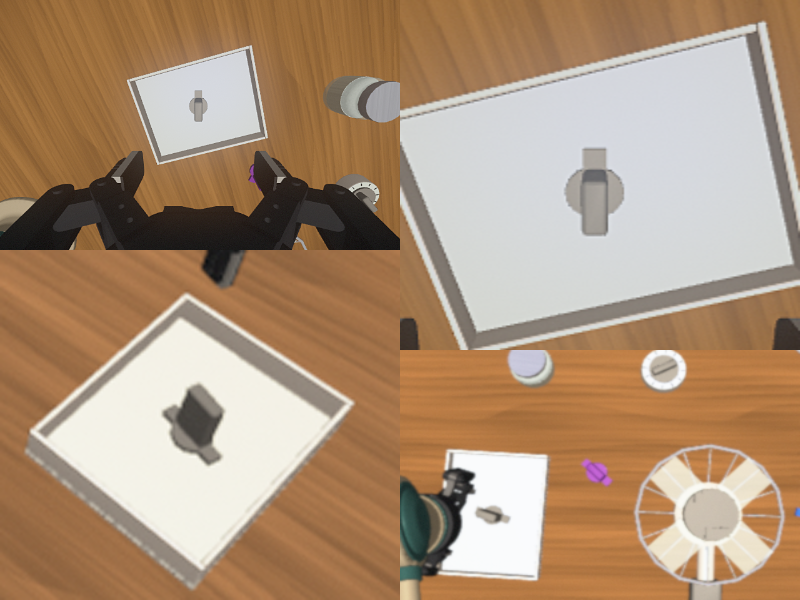

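The nut stands upright on its base in the middle of the tray. The gripper is clear and the timer hasn't moved.

```bash
python3 -c "
from rig import *
print(sign_off())"
```

```text
the job is handed in; nothing more can be done
None
```

The wing nut was unscrewed clockwise, lifted off and set down upright in the middle of the white tray; the timer was not touched, and the job was handed in at about 12 s.

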